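# Lock the keyed lid onto the kettle

### The job

Put the lid on the kettle so that it cannot fall out when pouring: turn it so that its brass mark lines up with the notch in the kettle's mouth, lower it until it lies flush on the rim, then turn it clockwise (seen from above) until the brass mark points to the red stud, and let go. Leave the kettle standing where it is on its tile, and do not disturb the bowl or the canister.

Things in the scene. Friction and masses are not known exactly. Their poses are not given: they have to be found in the camera images.
- lid_center (a point): Loose kettle lid, 0.2 kg, 62 mm high, lying upright on the stool top: point on its axis 31 mm above its underside, axes the lid's (z up, x towards lug and brass mark). Plug, diameter 68 mm, 0 to 18 mm up; dark flange, diameter 94 mm, 18 to 22 mm up; pale wooden grip bar, 56 mm long along x, 14 mm wide along y, 22 to 62 mm up, centred on the axis.
- lid_mark (a point): Brass mark (18 x 9 mm) on top of the lid's flange, 40 mm from the axis along the lid's +x, 22 mm above its underside. Right below it, hidden by the flange, is the key lug: at the plug's foot, 12 mm wide, 8 mm high (0 to 8 mm above the underside), reaching out to 43 mm from the axis along +x.
- kettle: Blackened steel kettle, loose, 1.4 kg, diameter 160, height 110 mm, standing on the tile. Origin: centre of its underside; z up, x towards the key notch, wooden handle at +y, spout at -y (both reach about 130 mm from the axis, up to 105 mm high). With the lid seated, its flange on the rim, lid_center is on the axis 123 mm above this origin.
- kettle_mouth (a point): Centre of the kettle's open mouth, at the top of its flat bright steel rim (110 mm above its underside). Rim: 6 mm thick, outer diameter 116 mm, round opening of diameter 74 mm; hollow below, so once the lug has passed down through the notch the lid turns freely with its lug under the rim. There is no stop.
- kettle_notch (a point): The key notch: a gap in the inner edge of the rim, 17 mm wide, open from the mouth out to 46 mm from the axis; the point is 41 mm from the axis along the kettle's +x at the rim's top.
- kettle_stud (a point): Red dot, 10 mm, on the rim's top 52.5 mm from the axis, 60 degrees clockwise of the notch seen from above: the lid's brass mark points at it when locked. It stays visible beside the lid's flange.
- tile: Blue ceramic tile under the kettle, 170 x 170 x 8 mm, fixed; origin at the centre of its underside.
- bowl: Bystander: wooden bowl with brass rim, diameter 118 mm, 50 mm high; origin at the centre of its underside.
- canister: Bystander: white plastic canister with green flip cap, diameter 72 mm, 127 mm high; origin at the centre of its underside.

How it is judged:
By the outcome, as a careful person would: the job done as asked, in the order asked, and still so for the second after the job is handed in, with the robot touching nothing.
It also fails if it takes over 38 s, if anything falls off the work surface, if the arm or the gripper's body presses on something with over 40 N, if the wrist force passes 120 N, or if a joint passes its speed limit or range.

### The arm

A 6-joint arm with a two-finger parallel gripper is mounted at the origin on the work surface. World frame = base frame: x ahead of the robot, y to its left, z up, the work surface at z = 0. Lengths are in m, angles in degrees, forces in N, time in s.
With the tool pointing down it reaches from about 0.375 to 0.9 m from the base axis. Payload 3.1 kg.
Tool frame: the origin (TCP) lies midway between the tips of the shut fingers; the grasp point (between the pads) lies 19 mm behind it; z points along the fingers, y is the direction in which the jaws open and shut (so a half turn about z gives the same grasp; the last joint's range is limited). The gripper opens to 87 mm and grips with 3 to 60 N. Pads are 19 mm wide; open, the fingers measure 117 mm over their backs; the gripper's body (75 mm by 190 mm) begins 51 mm behind the grasp point.
Start: joints at [-82.133, 30.224, 82.088, -0, 67.689, -10.227], TCP at [0.194, -0.594, 0.19] pointing down, gripper open.
Joint ranges: [-176.69, 176.69], [-43.24, 126.21], [12.49, 139.97], [-82, 262], [0, 151.66], [-163.58, 163.58]. Speed limits (degrees/s): [159.86, 159.86, 180, 180, 180, 180].

### API

Orientations are given as a 3x3 rotation matrix whose columns are the frame's x, y, z axes.
In Python, from rig import status, vision, bot, models gives the robot as it stands.
- The arm moves only by the tool send_rows, never from a script. Its argument "moves" is a list of rows, each a list of 7 numbers: the shift along the tool's x, y, z in units of 25 mm (1.0 is 25 mm), then the turn, a rotation vector about the tool's x, y, z in units of 10 degrees (1.0 is 10 degrees), then the closure, from -1 (fully open) to 1 (shut), so that 0 is half open. In form: [[dx, dy, dz, rx, ry, rz, hand], ...]. A call has 1 to 12 rows; each row shifts and turns the commanded pose from where the row before left it, along the tool's axes as they then stand; what a row does not reach is not made up. A row lasts 1/8 s, in which the tool goes at most 62.5 mm and 10.7 degrees, less where a joint would pass 70% of its speed; a pose out of reach is approached as far as the arm can. A call is refused whole if a number of a shift passes 1 or a number of a turn 1, either way. A call with a gripper value outside its range is refused whole. The fingers move at their own pace and stop on an object; the grip force is fixed at half the most. Time passes only in rows, so rows that do not move let the fingers close. It gives the time, the measured TCP pose, the force and the opening at its end, in the units of the state.
- status.read_state(): the state, without advancing time (a new reading comes with each control period).
- vision.capture(name): name is "side" or "top"; returns a dict with "img" (420x560x3 uint8, red, green, blue), "depth" (420x560 float32, m along the optical axis (not along the pixel's ray), 0 where there is no reading), "fx", "fy", "cx", "cy" (pixels), "pose" (4x4, takes a point from camera to world coordinates). Camera axes: x right, y up, looking along -z (the intrinsics and any distortion apply to the point x, -y, -z); pixel columns grow to the right and rows downward; lengths in m; the calibration is good to about 2 mm. A picture is of the moment at which its call begins.
- bot.hand_in(): hands the job in, once; it reports no verdict.
Trained networks look in the newest picture that a camera, given by its name, has taken for a name from the list of things; names that differ only in an ending like _2 or _b are one class to them, and where a whole thing is asked for, a point or a joint stands for the part that bears it (a point fixed in the world has none). Each returns a list of dicts, best first, with "confidence" (0 to 1); they miss things now and then, are a little off and sometimes report something else, mostly with a low value. They report only what shows in the picture. A call takes as long as a camera call.
- models.masks_of(camera, name): "mask" (420x560 bool, what is visible of it) and "extent" ([left, top, right, bottom] in pixels, round what is visible of it).
- models.landmark_of(camera, name): "point" ([column, row] in pixels: a listed point, or the origin of a listed thing).
The state is a dict: "time_s": time; "joint_positions": joint angles; "qvel": joint speeds; "tau": joint torques, N m; "position": TCP position; "tcp_rot": TCP orientation; "force": force on the tool from outside, world axes, zero at the start; "moment": the same for the moment, N m; "opening": opening from 0.0 (shut) to 1.0 (fully open).
Only numpy, scipy, OpenCV 4.12 (cv2) and the standard library are available. Lean on these libraries where they do the work, as an engineer would, in place of code of your own. Each camera call takes 0.05 s, during which the arm holds its last target.

## Working session

There is one attempt and no reset: what is moved stays moved. The work goes in short steps, Python scripts to look and compute and a tool call to move; the robot and the scene stay as the last step left them, time stands still between calls to the robot, and variables do not carry over. Pictures are saved under pics/ and viewed, and the job is handed in when it is done.

Besides the shell and the picture viewer there is one more tool, called after "Request:" as name([rows], argument=value, ...), one row to a line, values as JSON. send_rows: Moves the arm, as the interface text tells. Its arguments: {"type":"object","properties":{"moves":{"type":"array"}},"required":["moves"]}

```bash
ls; mkdir -p pics
cat > h.py <<'E'
import numpy as np, cv2
from rig import status, vision, bot, models
def cap(n,save=None):
    c=vision.capture(n)
    if save: cv2.imwrite('pics/'+save,cv2.cvtColor(c['img'],cv2.COLOR_RGB2BGR))
    return c
def w(c,u,v,d):
    u=np.asarray(u,float);v=np.asarray(v,float)
    P=np.stack([(u-c['cx'])/c['fx']*d,-(v-c['cy'])/c['fy']*d,-d+0*u,np.ones_like(u)],-1)
    return (P@c['pose'].T)[...,:3]
def onplane(c,u,v,z):
    a=w(c,u,v,1.0);o=c['pose'][:3,3]
    return o+(a-o)*((z-o[2])/(a[...,2]-o[2]))[...,None]
def depthat(c,u,v,r=2):
    u=int(round(u));v=int(round(v));p=c['depth'][v-r:v+r+1,u-r:u+r+1];p=p[p>0]
    return np.median(p) if len(p) else 0
E
python3 - <<'E'
from h import *
print(status.read_state())
for n in ['top','side']:
    c=cap(n,n+'0.png'); print(n,[ (k,c[k]) for k in c if k not in('img','depth')])
    for t in ['lid_center','lid_mark','kettle','kettle_mouth','kettle_notch','kettle_stud','tile','bowl','canister']:
        for l in models.landmark_of(n,t)[:2]:
            u,v=l['point'];d=depthat(c,u,v)
            print(n,t,np.round(l['point'],1),round(l['confidence'],2),np.round(w(c,np.array(u),np.array(v),d),4))
E
```

```text
pics
{'time_s': 0.0, 'joint_positions': array([-8.21352147e+01,  3.02763871e+01,  8.21563756e+01, -1.38860475e-03,
        6.76890594e+01, -1.02268322e+01]), 'qvel': array([-0.08143465,  0.0607443 , -0.10434391, -0.01509601,  0.07804621,
       -0.05157123]), 'tau': array([ 6.41297584e-05, -4.40043461e+01, -1.76589292e+01,  6.33578910e-02,
        5.82526345e-02, -1.65966076e-04]), 'position': array([ 0.19400026, -0.59328812,  0.18929942]), 'tcp_rot': array([[ 9.50558365e-01,  3.10545804e-01, -3.13150066e-04],
       [ 3.10545758e-01, -9.50556105e-01,  2.10312835e-03],
       [ 3.55450978e-04, -2.09639367e-03, -9.99997739e-01]]), 'force': array([-0.23449773, -0.79108349, -0.19078446]), 'moment': array([ 0.02955399, -0.04825401, -0.04788442]), 'opening': 1.0006207126789002}
top [('fx', 528.412724628403), ('fy', 528.412724628403), ('cx', 275.36080384689916), ('cy', 208.3176326404973), ('pose', array([[ 2.89770867e-03,  9.98194048e-01, -6.00020420e-02,
         5.49687072e-01],
       [-9.99995402e-01,  2.94611488e-03,  7.18292038e-04,
         3.24582899e-02],
       [ 8.93767746e-04, 
[... 973 characters left out ...]
[ 0.01654019,  0.7004597 ,  0.71350027,  0.6634156 ],
       [ 0.        ,  0.        ,  0.        ,  1.        ]]))]
side lid_center [293.9 328. ] 0.58 [0.5632 0.2352 0.0427]
side lid_mark [277.1 316.5] 0.89 [0.5888 0.2047 0.0235]
side kettle [297.9 206.1] 0.63 [0.5538 0.006  0.0779]
side kettle [282.7 158.2] 0.63 [ 0.5833 -0.089   0.1127]
side kettle_mouth [302.5 162.8] 0.83 [ 0.5391 -0.1453  0.0554]
side kettle_notch [284.1 160.8] 0.97 [ 0.5807 -0.0768  0.1164]
side kettle_stud [299.3 147.2] 0.66 [ 0.5508 -0.1164  0.1192]
side kettle_stud [299.2 203.2] 0.35 [0.5517 0.0038 0.0834]
side bowl [203.  176.8] 0.77 [ 0.7546 -0.1457  0.0076]
side canister [180.7 273. ] 0.68 [0.753  0.1397 0.045 ]
```

View pics/top0.png

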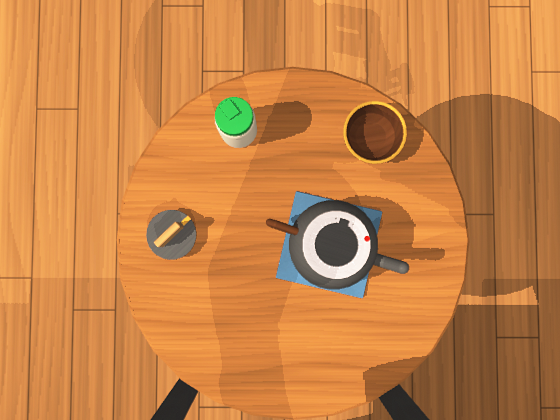

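View pics/side0.png

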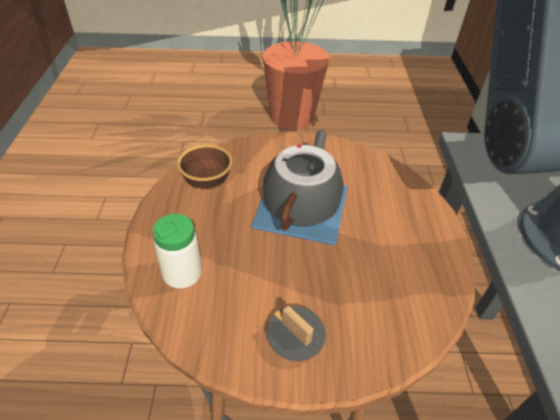

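```bash
cat > meas.py <<'E'
from h import *
from scipy.optimize import least_squares
def circ(P,r=None):
    if r is None:
        f=lambda p:np.hypot(P[:,0]-p[0],P[:,1]-p[1])-p[2]; x0=[*P[:,:2].mean(0),.05]
    else:
        f=lambda p:np.hypot(P[:,0]-p[0],P[:,1]-p[1])-r; x0=P[:,:2].mean(0)
    s=least_squares(f,x0,loss='soft_l1',f_scale=.001);return s.x,np.sqrt(np.mean(s.fun**2))
def cloud(c):
    v,u=np.mgrid[:420,:560]; return w(c,u,v,c['depth'])
def blobs(c):
    im=c['img'].astype(int);hsv=cv2.cvtColor(c['img'],cv2.COLOR_RGB2HSV).astype(int)
    return im,hsv
E
cat > m1.py <<'E'
from meas import *
for n in ['top','side']:
    c=cap(n); X=cloud(c); im,h=blobs(c); ok=c['depth']>0
    def near(x,y,r): return (np.hypot(X[...,0]-x,X[...,1]-y)<r)&ok
    rim=near(.545,-.085,.075)&(h[...,1]<50)&(h[...,2]>110)&(X[...,2]>.1)
    def outer(mask,z):
        m=mask.astype(np.uint8); k,_=cv2.findContours(m,cv2.RETR_CCOMP,cv2.CHAIN_APPROX_NONE)
        k=sorted(k,key=len)[::-1]; return [onplane(c,q[:,0,0].astype(float),q[:,0,1].astype(float),z) for q in k[:2]]
    print(n,'rim z',np.median(X[rim][:,2]),rim.sum())
    z=.118
    for q in outer(rim,z): print('  circ',len(q),circ(q))
    red=near(.545,-.085,.075)&(h[...,1]>150)&((h[...,0]<6)|(h[...,0]>174))&(X[...,2]>.1)
    vv,uu=np.nonzero(red); print('  red',red.sum(),onplane(c,uu.mean(),vv.mean(),z))
    dark=near(.565,.214,.07)&(X[...,2]>.012)
    fl=dark&(X[...,2]<.03); print('  flange z',np.median(X[fl][:,2]))
    q=outer(dark&(X[...,2]<.09),.022)[0]; print('  lid circ',circ(q),circ(q,.047))
    g=dark&(X[...,2]>.056); P=X[g]; print('  grip',P.mean(0),g.sum(),P[:,2].max())
    G=onplane(c,*np.nonzero(g)[::-1],np.float64(.062)); e=np.linalg.eigh(np.cov(G[:,:2].T)); a=e[1][:,1]; print('  ctr',G.mean(0),'ang',np.degrees(np.arctan2(a[1],a[0])),np.sqrt(e[0]*12))
    br=dark&(X[...,2]<.03)&(h[...,1]>110)&(h[...,2]>100); vv,uu=np.nonzero(br); B=onplane(c,uu.mean(),vv.mean(),.022); print('  brass',br.sum(),B)
    tl=ok&near(.545,-.085,.14)&(h[...,0]>95)&(h[...,0]<125)&(h[...,1]>90); 
    k=max(cv2.findContours(tl.astype(np.uint8),0,2)[0],key=len); r=cv2.minAreaRect(k);print('  tile rect',r)
    out=cv2.cvtColor(c['img'],cv2.COLOR_RGB2BGR); out[rim]=(255,0,255);out[red]=(0,255,0);out[g]=(255,0,0);out[br]=(0,255,0)
    cs=(130,190,420,310) if n=='top' else (220,120,360,370)
    o=out[cs[1]:cs[3],cs[0]:cs[2]];f=2.7 if n=='top' else 2.3
    cv2.imwrite(f'pics/m_{n}.png',cv2.resize(o,None,fx=f,fy=f,interpolation=0))
E
python3 m1.py
```

```text
top rim z 0.11828769785405158 2175
  circ 206 (array([ 0.54297249, -0.07014089,  0.05756217]), np.float64(0.0018360187313998493))
  circ 135 (array([ 0.5431667 , -0.07114548,  0.03779642]), np.float64(0.00254048085363041))
  red 23 [ 0.55350797 -0.12322562  0.118     ]
  flange z 0.022377455257566847
  lid circ (array([0.55978019, 0.22744663, 0.04591402]), np.float64(0.0005320055102906087)) (array([0.55980697, 0.22744551]), np.float64(0.0012108604832430515))
  grip [0.55996689 0.22695357 0.06160128] 244 0.06656351305734676
  ctr [0.55996173 0.22687505 0.062     ] ang 133.6983383024926 [0.01405838 0.05628241]
  brass 89 [0.56889797 0.21031608 0.022     ]
  tile rect ((301.3876647949219, 259.8201904296875), (42.198638916015625, 45.3466682434082), 12.99461555480957)
side rim z 0.11844950840324409 1324
  circ 152 (array([ 0.54110639, -0.06447871,  0.05868   ]), np.float64(0.0020107837567532147))
  circ 99 (array([ 0.54195161, -0.06779683,  0.0359012 ]), np.float64(0.0025571617687185594))
  red 4 [ 0.55108219 -0.12419854  0.118     ]
  flange z 0.022790974635046257
  lid circ (array([0.55864695, 0.2296281 , 0.04649528]), np.float64(0.000600863871643029)) (array([0.55867347, 0.22959496]), np.float64(0.0007664781790460955))
  grip [0.55846465 0.23164126 0.06164338] 342 0.06551317300834236
  ctr [0.55849029 0.23183967 0.062     ] ang 133.41249783933299 [0.01571158 0.05627702]
  brass 55 [0.58010656 0.20050631 0.022     ]
  tile rect ((264.111328125, 218.11865234375), (15.042640686035156, 22.8358154296875), 25.016895294189453)
```

View pics/m_top.png

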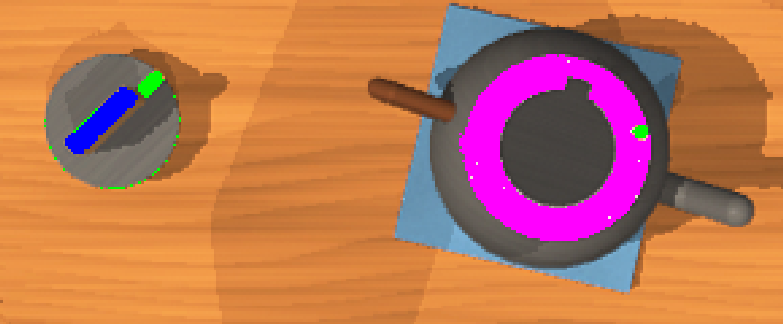

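View pics/m_side.png

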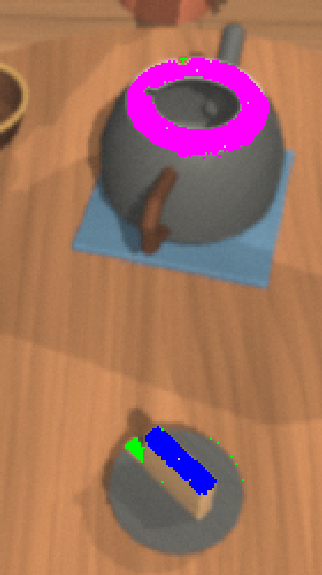

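```bash
cat > fit.py <<'E'
from meas import *
from scipy.optimize import minimize
def rimcov(c,p,z,uu,vv):
    x,y,a,zz=p[0],p[1],p[2],z
    acc=0
    for du in (-.375,-.125,.125,.375):
        for dv in (-.375,-.125,.125,.375):
            P=onplane(c,uu+du,vv+dv,zz); dx=P[...,0]-x;dy=P[...,1]-y
            r=np.hypot(dx,dy); cx=dx*np.cos(a)+dy*np.sin(a); cy=-dx*np.sin(a)+dy*np.cos(a)
            n=(cx>0)&(cx<.046)&(abs(cy)<.0085)
            acc=acc+((r<.058)&(r>.037)&~n)
    return acc/16
if __name__=='__main__':
  for n in ['top','side']:
    c=cap(n); X=cloud(c); im,h=blobs(c); ok=c['depth']>0
    g=im.mean(2)
    m=(np.hypot(X[...,0]-.545,X[...,1]+.07)<.09)&ok&(X[...,2]>.1)
    vs,us=np.nonzero(m|False); v0,v1,u0,u1=vs.min()-2,vs.max()+3,us.min()-2,us.max()+3
    vv,uu=np.mgrid[v0:v1,u0:u1].astype(float)
    I=np.clip((h[v0:v1,u0:u1,2]-90)/100.,0,1)*(h[v0:v1,u0:u1,1]<60)
    red=(h[v0:v1,u0:u1,1]>150)&((h[v0:v1,u0:u1,0]<8)|(h[v0:v1,u0:u1,0]>172)); I[red]=1
    print(n,np.percentile(h[v0:v1,u0:u1,2],[5,25,50,75,95]))
    z=.118
    f=lambda q:np.mean((rimcov(c,[.543+q[0]/1e3,-.07+q[1]/1e3,np.radians(-19+q[2])],z,uu,vv)-I)**2)
    b=None
    for s in ([0,0,0],[2,-1,3],[-2,1,-3]):
        r=minimize(f,s,method='Nelder-Mead',options=dict(initial_simplex=np.array(s)+np.array([[0,0,0],[3,0,1],[0,3,-1],[1,1,5]]))); b=r if b is None or r.fun<b.fun else b
    print(n,'rim',.543+b.x[0]/1e3,-.07+b.x[1]/1e3,-19+b.x[2],b.fun)
    x,y=.543+b.x[0]/1e3,-.07+b.x[1]/1e3
    rv,ru=np.nonzero(red); R=onplane(c,ru.mean()+u0,rv.mean()+v0,z); print('  stud dir',np.degrees(np.arctan2(R[1]-y,R[0]-x)),np.hypot(R[1]-y,R[0]-x))
E
python3 fit.py
```

```text
top [ 60.  71. 114. 234. 251.]
top rim 0.5429389053107162 -0.07083905178847846 -18.923838983888466 0.006346254996366278
  stud dir -78.59360625921407 0.05344209317605095
side [ 66.  91. 114. 200. 219.]
side rim 0.5412119844024577 -0.0673197828796895 -18.52509535898008 0.029487812758478085
  stud dir -80.09117281678189 0.059089128563677096
```

```bash
cat > plan.py <<'E'
import numpy as np, json, os, sys
# commanded pose: x,y,z,theta(tool x angle, tool z down)
F='cmd.json'
def load(): return json.load(open(F)) if os.path.exists(F) else [.194,-.594,.19,18.094]
def R(t):
    t=np.radians(t); c,s=np.cos(t),np.sin(t); return np.array([[c,s,0],[s,-c,0],[0,0,-1.]])
def apply(P,rows):
    x=np.array(P[:3]);t=P[3]
    for r in rows: x=x+R(t)@(np.array(r[:3])*.025); t-=r[5]*10
    return [*x,t]
def plan(P,T,n,hand,dig=2):
    rows=[];Q=P
    for i in range(1,n+1):
        f=(i)/n; W=np.array(P)+(np.array(T)-np.array(P))*f
        d=R(Q[3]).T@(W[:3]-np.array(Q[:3]))/.025; rz=-(W[3]-Q[3])/10
        r=[round(float(v),dig)+0. for v in d]+[0,0,round(float(rz),dig),hand]
        assert max(map(abs,r))<=1,r
        rows.append(r);Q=apply(Q,[r])
    return rows,Q
def go(T,n,hand,commit=True):
    P=load();rows,Q=plan(P,T,n,hand)
    for i in range(0,n,12): print(json.dumps(rows[i:i+12]))
    print('->',np.round(Q,4))
    json.dump(Q,open(F,'w'))
E
python3 -c "
from plan import *
go([.5595,.228,.12,133.6],40,-1)"
```

```text
[[0.6, -0.67, 0.07, 0, 0, -0.29, -1], [0.64, -0.63, 0.07, 0, 0, -0.29, -1], [0.67, -0.61, 0.07, 0, 0, -0.29, -1], [0.69, -0.57, 0.07, 0, 0, -0.29, -1], [0.73, -0.53, 0.07, 0, 0, -0.28, -1], [0.75, -0.5, 0.07, 0, 0, -0.29, -1], [0.77, -0.46, 0.07, 0, 0, -0.29, -1], [0.8, -0.41, 0.07, 0, 0, -0.29, -1], [0.81, -0.38, 0.07, 0, 0, -0.29, -1], [0.84, -0.34, 0.07, 0, 0, -0.29, -1], [0.85, -0.29, 0.07, 0, 0, -0.29, -1], [0.86, -0.25, 0.07, 0, 0, -0.29, -1]]
[[0.88, -0.21, 0.07, 0, 0, -0.28, -1], [0.88, -0.16, 0.07, 0, 0, -0.29, -1], [0.89, -0.12, 0.07, 0, 0, -0.29, -1], [0.9, -0.07, 0.07, 0, 0, -0.29, -1], [0.9, -0.03, 0.07, 0, 0, -0.29, -1], [0.9, 0.02, 0.07, 0, 0, -0.29, -1], [0.9, 0.06, 0.07, 0, 0, -0.29, -1], [0.89, 0.11, 0.07, 0, 0, -0.29, -1], [0.89, 0.16, 0.07, 0, 0, -0.28, -1], [0.87, 0.19, 0.07, 0, 0, -0.29, -1], [0.87, 0.25, 0.07, 0, 0, -0.29, -1], [0.85, 0.28, 0.07, 0, 0, -0.29, -1]]
[[0.84, 0.33, 0.07, 0, 0, -0.29, -1], [0.82, 0.37, 0.07, 0, 0, -0.29, -1], [0.8, 0.41, 0.07, 0, 0, -0.29, -1], [0.78, 0.45, 0.07, 0, 0, -0.29, -1], [0.76, 0.49, 0.07, 0, 0, -0.28, -1], [0.73, 0.53, 0.07, 0, 0, -0.29, -1], [0.7, 0.56, 0.07, 0, 0, -0.29, -1], [0.67, 0.59, 0.07, 0, 0, -0.29, -1], [0.64, 0.63, 0.07, 0, 0, -0.29, -1], [0.61, 0.67, 0.07, 0, 0, -0.29, -1], [0.58, 0.69, 0.07, 0, 0, -0.29, -1], [0.54, 0.72, 0.07, 0, 0, -0.29, -1]]
[[0.5, 0.74, 0.07, 0, 0, -0.28, -1], [0.46, 0.77, 0.07, 0, 0, -0.29, -1], [0.43, 0.8, 0.07, 0, 0, -0.29, -1], [0.38, 0.81, 0.07, 0, 0, -0.29, -1]]
-> [5.59600e-01 2.27900e-01 1.20000e-01 1.33594e+02]
```

Request:
send_rows([
  [0.8,-0.89,0.1,0,0,0,-1],
  [0.8,-0.89,0.1,0,0,0,-1],
  [0.8,-0.89,0.1,0,0,0,-1],
  [0.8,-0.89,0.1,0,0,0,-1],
  [0.8,-0.89,0.1,0,0,0,-1],
  [0.8,-0.89,0.1,0,0,0,-1],
  [0.8,-0.89,0.1,0,0,0,-1],
  [0.8,-0.89,0.1,0,0,0,-1],
  [0.8,-0.89,0.1,0,0,0,-1],
  [0.8,-0.89,0.1,0,0,0,-1],
])

```text
time_s: 2.45
position: [0.3156, -0.3198, 0.1654]
tcp_rot: [[0.951, 0.31, 0.0], [0.31, -0.951, -0.001], [0.0, 0.001, -1.0]]
force: [-0.3, -0.8, -0.1]
opening: 0.996
```

Request:
send_rows([
  [0.8,-0.89,0.1,0,0,0,-1],
  [0.8,-0.89,0.1,0,0,0,-1],
  [0.8,-0.89,0.1,0,0,0,-1],
  [0.8,-0.89,0.1,0,0,0,-1],
  [0.8,-0.89,0.1,0,0,0,-1],
  [0.8,-0.89,0.1,0,0,0,-1],
  [0.8,-0.89,0.1,0,0,0,-1],
  [0.8,-0.89,0.1,0,0,0,-1],
  [0.8,-0.89,0.1,0,0,0,-1],
  [0.8,-0.89,0.1,0,0,0,-1],
])

```text
time_s: 3.7
position: [0.4368, -0.046, 0.1404]
tcp_rot: [[0.951, 0.311, 0.001], [0.311, -0.951, -0.0], [0.001, 0.001, -1.0]]
force: [-0.5, 0.1, -0.3]
opening: 1.001
```

Request:
send_rows([
  [0.8,-0.89,0.1,0,0,0,-1],
  [0.8,-0.89,0.1,0,0,0,-1],
  [0.8,-0.89,0.1,0,0,0,-1],
  [0.8,-0.89,0.1,0,0,0,-1],
  [0.8,-0.89,0.1,0,0,0,-1],
  [0.8,-0.89,0.1,0,0,0,-1],
  [0.8,-0.89,0.1,0,0,0,-1],
  [0.8,-0.89,0.1,0,0,0,-1],
  [0.8,-0.89,0.1,0,0,0,-1],
  [0.8,-0.89,0.1,0,0,0,-1],
])

```text
time_s: 4.95
position: [0.5577, 0.2278, 0.1153]
tcp_rot: [[0.951, 0.311, 0.0], [0.311, -0.951, 0.0], [0.0, 0.0, -1.0]]
force: [0.6, -0.1, 0.2]
opening: 0.998
```

Request:
send_rows([
  [0,0,0,0,0,-0.96,-1],
  [0,0,0,0,0,-0.96,-1],
  [0,0,0,0,0,-0.96,-1],
  [0,0,0,0,0,-0.96,-1],
  [0,0,0,0,0,-0.96,-1],
  [0,0,0,0,0,-0.96,-1],
  [0,0,0,0,0,-0.96,-1],
  [0,0,0,0,0,-0.96,-1],
  [0,0,0,0,0,-0.96,-1],
  [0,0,0,0,0,-0.96,-1],
  [0,0,0,0,0,-0.97,-1],
  [0,0,0,0,0,-0.98,-1],
])

```text
time_s: 6.45
position: [0.5573, 0.2268, 0.1153]
tcp_rot: [[-0.694, 0.72, 0.0], [0.72, 0.694, 0.0], [-0.0, 0.0, -1.0]]
force: [0.4, 0.5, -0.2]
opening: 1.0
```

Request:
send_rows([
  [-0.04,0.1,0.7,0,0,0.03,-1],
  [0,0,0.8,0,0,0,-1],
  [0,0,0.8,0,0,0,-1],
  [0,0,0.7,0,0,0,-1],
  [0,0,0.5,0,0,0,-1],
  [0,0,0,0,0,0,-1],
  [0,0,0,0,0,0,1],
  [0,0,0,0,0,0,1],
  [0,0,0,0,0,0,1],
  [0,0,0,0,0,0,1],
  [0,0,0,0,0,0,1],
])

```text
time_s: 7.82
position: [0.5597, 0.2278, 0.0279]
tcp_rot: [[-0.686, 0.728, 0.0], [0.728, 0.686, 0.0], [-0.0, 0.0, -1.0]]
force: [0.7, 0.8, -0.7]
opening: 0.519
```

Request:
send_rows([
  [0,0,0,0,0,0,1],
  [0,0,0,0,0,0,1],
  [0,0,0,0,0,0,1],
  [0,0,0,0,0,0,1],
  [0,0,0,0,0,0,1],
])

```text
time_s: 8.45
position: [0.5598, 0.2278, 0.0277]
tcp_rot: [[-0.686, 0.728, 0.0], [0.728, 0.686, 0.0], [-0.0, 0.0, -1.0]]
force: [0.7, 0.3, -0.3]
opening: 0.14
```

Request:
send_rows([
  [0,0,0,0,0,0,1],
  [0,0,-0.3,0,0,0,1],
  [0,0,-0.7,0,0,0,1],
  [0,0,-1,0,0,0,1],
  [0,0,-1,0,0,0,1],
  [0,0,-1,0,0,0,1],
  [0,0,-1,0,0,0,1],
  [0,0,-0.6,0,0,0,1],
])

```text
time_s: 9.45
position: [0.5602, 0.228, 0.1703]
tcp_rot: [[-0.686, 0.728, 0.003], [0.728, 0.686, 0.001], [-0.002, 0.003, -1.0]]
force: [0.1, 0.4, -2.2]
opening: 0.148
```

Run:
```python
from h import *
a=cap('top','t2.png');b=cap('side','s2.png')
o=np.hstack([a['img'][170:330,90:250],b['img'][200:360,220:380]]);cv2.imwrite('pics/c2.png',cv2.resize(o[...,::-1],None,fx=2.5,fy=2.5))
s=status.read_state();print(s['position'],s['force'],s['opening'])
```

```text
[0.56095769 0.22810556 0.17030167] [-0.41257243  0.46713747 -2.23075438] 0.1459561939085692
```

View pics/c2.png

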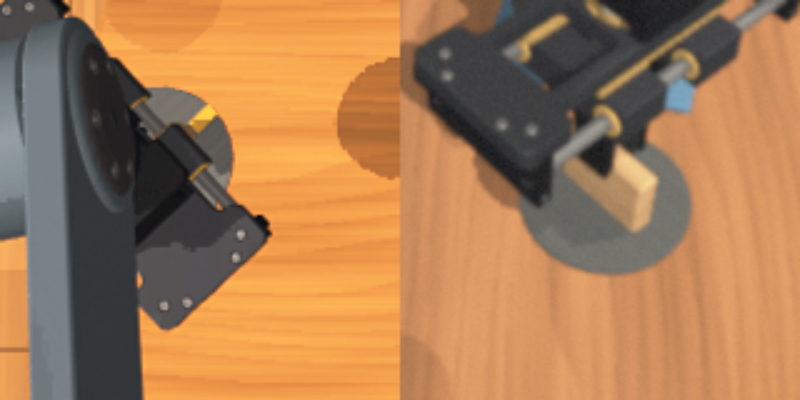

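Request:
send_rows([
  [-0.4,-0.4,0,0,0,0,1],
  [-0.7,-0.75,0,0,0,0,1],
  [-0.75,-0.8,0,0,0,0,1],
  [-0.75,-0.8,0,0,0,0,1],
  [-0.75,-0.8,0,0,0,0,1],
  [-0.75,-0.8,0,0,0,0,1],
  [-0.75,-0.8,0,0,0,0,1],
  [-0.75,-0.8,0,0,0,0,1],
  [-0.75,-0.8,0,0,0,0,1],
  [-0.75,-0.8,0,0,0,0,1],
  [-0.7,-0.7,0,0,0,0,1],
  [-0.42,-0.43,0,0,0,0,1],
])

```text
time_s: 11.05
position: [0.5414, -0.0722, 0.1666]
tcp_rot: [[-0.685, 0.729, -0.003], [0.729, 0.685, 0.001], [0.002, -0.001, -1.0]]
force: [-0.0, 1.5, -1.5]
opening: 0.146
```

Request:
send_rows([
  [0,0,0,0,0,-0.9,1],
  [0,0,0,0,0,-0.9,1],
  [0,0,0,0,0,-0.7,1],
  [0,0,0,0,0,-0.28,1],
  [0,0,0,0,0,0,1],
])

```text
time_s: 11.68
position: [0.5419, -0.0705, 0.1671]
tcp_rot: [[-0.946, 0.325, -0.002], [0.325, 0.946, 0.001], [0.002, 0.0, -1.0]]
force: [-0.9, 0.4, -1.9]
opening: 0.145
```

Run:
```python
from h import *
a=cap('top','t3.png');b=cap('side','s3.png')
np.savez('c3.npz',td=a['depth'],sd=b['depth'])
o=np.hstack([a['img'][165:325,250:410],b['img'][80:240,220:380]]);cv2.imwrite('pics/c3.png',cv2.resize(o[...,::-1],None,fx=2.5,fy=2.5))
s=status.read_state();print(s['position'],s['tcp_rot'],s['force'],s['opening'],s['time_s'])
```

```text
[ 0.5421734  -0.07054437  0.16731779] [[-9.45789593e-01  3.24778265e-01 -1.06042906e-03]
 [ 3.24778021e-01  9.45790187e-01  3.99074239e-04]
 [ 1.13255404e-03  3.30362098e-05 -9.99999358e-01]] [-0.16591821  0.37748607 -2.07138969] 0.1492755378265189 11.775
```

View pics/c3.png

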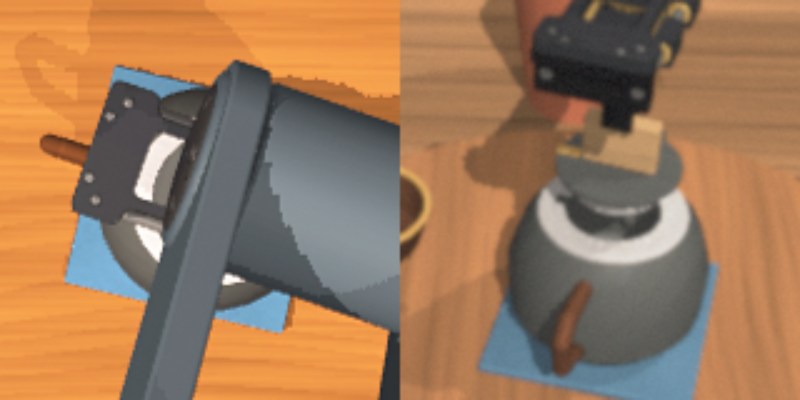

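Run:
```python
from meas import *
c=cap('side'); X=cloud(c); im,h=blobs(c)
m=(np.hypot(X[...,0]-.542,X[...,1]+.069)<.06)&(X[...,2]>.15)&(X[...,2]<.167)
print(m.sum(),np.median(X[m][:,2]))
P=X[m]; 
# lower silhouette: points of max row per column belongs to flange bottom rim edge; 
pts=[]
for u in range(560):
    r=np.nonzero(m[:,u])[0]
    if len(r)>3: pts.append((u,r.max()+.5))
pts=np.array(pts,float); 
for z in (.157,.159,.161):
    Q=onplane(c,pts[:,0],pts[:,1],np.float64(z)); k=Q[:,1]>-.05; print(z,k.sum(),circ(Q[k],.047),circ(Q[k]))
br=m&(h[...,1]>110)&(h[...,2]>100)&(h[...,0]>10)&(h[...,0]<35); vv,uu=np.nonzero(br); print(br.sum(), onplane(c,uu.mean(),vv.mean(),np.float64(.161)))
# rim near edge in same manner
rim=(h[...,1]<60)&(h[...,2]>130)&(X[...,2]>.11)&(X[...,2]<.125)&(np.hypot(X[...,0]-.542,X[...,1]+.069)<.07)
pts=np.array([(u,np.nonzero(rim[:,u])[0].max()+.5) for u in range(560) if rim[:,u].sum()>3])
Q=onplane(c,pts[:,0],pts[:,1],np.float64(.118)); k=Q[:,1]>-.06; print('rim',k.sum(),circ(Q[k],.058),circ(Q[k]))
```

```text
871 0.16266808957954504
0.157 45 (array([ 0.53946226, -0.07335508]), np.float64(0.0007799269884760846)) (array([ 0.53946125, -0.07305301,  0.04674257]), np.float64(0.000778080483533575))
0.159 47 (array([ 0.53969072, -0.07098663]), np.float64(0.0007638636490466572)) (array([ 0.53968889, -0.07053395,  0.04662019]), np.float64(0.0007591635096122507))
0.161 48 (array([ 0.53995051, -0.06861571]), np.float64(0.0007574231460441722)) (array([ 0.53996709, -0.06805935,  0.04653553]), np.float64(0.0007496592945292741))
54 [ 0.56118036 -0.08219053  0.161     ]
rim 61 (array([ 0.54049142, -0.06301227]), np.float64(0.0015628687640186812)) (array([ 0.54071994, -0.05994395,  0.05543569]), np.float64(0.0013592734212004949))
```

Request:
send_rows([
  [0,0,0.4,0,0,0,1],
  [0,0,0.4,0,0,0,1],
  [0,0,0.1,0,0,0,1],
  [0,0,0.1,0,0,0,1],
  [0,0,0,0,0,0,1],
])

```text
time_s: 12.45
position: [0.5426, -0.0706, 0.1426]
tcp_rot: [[-0.946, 0.324, -0.0], [0.324, 0.946, 0.0], [0.0, -0.0, -1.0]]
force: [-0.4, 0.2, -2.7]
opening: 0.141
```

Request:
send_rows([
  [0,0,0.07,0,0,0,1],
  [0,0,0.07,0,0,0,1],
  [0,0,0,0,0,0,1],
])

```text
time_s: 12.82
position: [0.5426, -0.0706, 0.1392]
tcp_rot: [[-0.946, 0.324, -0.0], [0.324, 0.946, 0.0], [0.0, -0.0, -1.0]]
force: [-0.1, 0.1, -1.4]
opening: 0.143
```

Request:
send_rows([
  [0,0,0.1,0,0,0,1],
  [0,0,0.1,0,0,0,1],
  [0,0,0.1,0,0,0,1],
  [0,0,0.08,0,0,0,1],
  [0,0,0,0,0,0,1],
])

```text
time_s: 13.45
position: [0.5425, -0.0706, 0.1295]
tcp_rot: [[-0.946, 0.324, -0.0], [0.324, 0.946, 0.0], [0.0, 0.0, -1.0]]
force: [-0.2, 0.9, -2.1]
opening: 0.144
```

Entering freely. Small steps until contact.

Request:
send_rows([
  [0,0,0.04,0,0,0,1],
  [0,0,0,0,0,0,1],
])

```text
time_s: 13.7
position: [0.5426, -0.0706, 0.1287]
tcp_rot: [[-0.946, 0.324, -0.0], [0.324, 0.946, 0.0], [0.0, 0.0, -1.0]]
force: [0.3, -0.7, -0.9]
opening: 0.148
```

Request:
send_rows([
  [0,0,0.03,0,0,0,1],
  [0,0,0,0,0,0,1],
])

```text
time_s: 13.95
position: [0.5426, -0.0706, 0.128]
tcp_rot: [[-0.946, 0.324, -0.0], [0.324, 0.946, 0.0], [0.0, 0.0, -1.0]]
force: [-0.6, -0.5, -1.8]
opening: 0.148
```

Request:
send_rows([
  [0,0,0.03,0,0,0,1],
  [0,0,0,0,0,0,1],
])

```text
time_s: 14.2
position: [0.5427, -0.0706, 0.1275]
tcp_rot: [[-0.946, 0.324, 0.0], [0.324, 0.946, -0.0], [-0.0, 0.0, -1.0]]
force: [-0.6, 0.5, 0.8]
opening: 0.146
```

Request:
send_rows([
  [0,0,0.03,0,0,0,1],
  [0,0,0,0,0,0,1],
])

```text
time_s: 14.45
position: [0.5428, -0.0706, 0.1275]
tcp_rot: [[-0.946, 0.324, 0.001], [0.324, 0.946, -0.0], [-0.001, -0.0, -1.0]]
force: [-1.2, 0.1, 5.5]
opening: 0.149
```

Request:
send_rows([
  [0,0,-0.03,0,0,0,1],
  [0,0,0,0,0,0.3,1],
  [0,0,0,0,0,0.3,1],
  [0,0,0,0,0,0.4,1],
])

```text
time_s: 14.95
position: [0.5433, -0.071, 0.1275]
tcp_rot: [[-0.875, 0.485, 0.001], [0.485, 0.875, -0.001], [-0.002, -0.0, -1.0]]
force: [-0.5, -0.4, 2.7]
opening: 0.15
```

Request:
send_rows([
  [0,0,0,0,0,0.5,1],
  [0,0,0,0,0,0.5,1],
  [0,0,0,0,0,0.5,1],
  [0,0,0,0,0,0.5,1],
  [0,0,0,0,0,0.5,1],
])

```text
time_s: 15.58
position: [0.5433, -0.071, 0.1275]
tcp_rot: [[-0.587, 0.809, 0.001], [0.809, 0.587, -0.001], [-0.001, 0.001, -1.0]]
force: [-0.1, -0.2, 1.9]
opening: 0.147
```

Request:
send_rows([
  [0,0,0,0,0,0.5,1],
  [0,0,0,0,0,0.5,1],
  [0,0,0,0,0,0.5,1],
  [0,0,0,0,0,0.5,1],
  [0,0,0,0,0,0.5,1],
  [0,0,0,0,0,0,1],
  [0,0,0,0,0,0,1],
])

```text
time_s: 16.45
position: [0.5433, -0.0709, 0.1275]
tcp_rot: [[-0.194, 0.981, 0.001], [0.981, 0.194, -0.001], [-0.001, 0.001, -1.0]]
force: [0.7, -0.3, 2.0]
opening: 0.145
```

Run:
```python
from h import *
a=cap('top','t4.png');b=cap('side','s4.png')
o=np.hstack([a['img'][165:325,250:410],b['img'][80:240,220:380]]);cv2.imwrite('pics/c4.png',cv2.resize(o[...,::-1],None,fx=2.5,fy=2.5))
s=status.read_state();print(s['position'],s['tcp_rot'],s['force'],s['moment'],s['opening'],s['time_s'])
```

```text
[ 0.54323045 -0.07091692  0.12753918] [[-1.93179375e-01  9.81162587e-01  1.30632962e-03]
 [ 9.81163087e-01  1.93180287e-01 -6.10702458e-04]
 [-8.51555535e-04  1.16374729e-03 -9.99998960e-01]] [ 0.37341831 -0.26669839  2.10139306] [-0.1771625  -0.17784479 -0.02634134] 0.1416316751754591 16.55
```

View pics/c4.png

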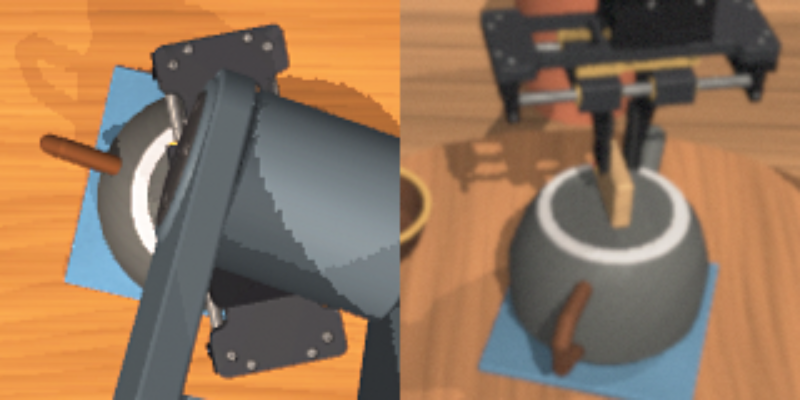

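Request:
send_rows([
  [0,0,0,0,0,0,0],
  [0,0,0,0,0,0,0],
  [0,0,0,0,0,0,0],
  [0,0,0,0,0,0,0],
  [0,0,-0.3,0,0,0,0],
  [0,0,-0.6,0,0,0,0],
  [0,0,-1,0,0,0,0],
  [0,0,-1,0,0,0,0],
  [0,0,-1,0,0,0,0],
])

```text
time_s: 17.68
position: [0.5429, -0.0707, 0.2268]
tcp_rot: [[-0.192, 0.981, 0.001], [0.981, 0.192, -0.001], [-0.001, 0.001, -1.0]]
force: [0.5, 0.7, -0.2]
opening: 0.498
```

Request:
send_rows([
  [0.5,0,-0.2,0,0,0,0],
  [1,0,0,0,0,0,0],
  [1,0,0,0,0,0,0],
  [1,0,0,0,0,0,0],
  [1,0,0,0,0,0,0],
  [1,0,0,0,0,0,0],
  [1,0,0,0,0,0,0],
  [1,0,0,0,0,0,0],
  [1,0,0,0,0,0,0],
  [0.5,0,0,0,0,0,0],
  [0,0,0,0,0,0,0],
])

```text
time_s: 19.05
position: [0.4987, 0.1509, 0.2295]
tcp_rot: [[-0.194, 0.981, -0.001], [0.981, 0.194, -0.0], [-0.0, -0.001, -1.0]]
force: [-0.2, -0.2, -0.4]
opening: 0.5
```

```bash
cat > f5.py <<'E'
from fit import *
c=cap('top','t5.png'); b=cap('side','s5.png')
o=np.hstack([c['img'][165:325,250:410],b['img'][80:240,220:380]]);cv2.imwrite('pics/c5.png',cv2.resize(o[...,::-1],None,fx=2.5,fy=2.5))
X=cloud(c);im,h=blobs(c)
n=np.hypot(X[...,0]-.543,X[...,1]+.07)
rim=(n<.075)&(h[...,1]<50)&(h[...,2]>110)&(X[...,2]>.1)&(X[...,2]<.13)
k=max(cv2.findContours(rim.astype(np.uint8),0,cv2.CHAIN_APPROX_NONE)[0],key=len)[:,0].astype(float)
q=onplane(c,k[:,0],k[:,1],np.float64(.118)); (ctr,e)=circ(q,.058); print('rim',ctr,e)
red=(n<.075)&(h[...,1]>150)&((h[...,0]<8)|(h[...,0]>172))&(X[...,2]<.13); v,u=np.nonzero(red);S=onplane(c,u.mean(),v.mean(),np.float64(.118))
g=(n<.05)&(X[...,2]>.155);v,u=np.nonzero(g);G=onplane(c,u,v,np.float64(.162));w_,V=np.linalg.eigh(np.cov(G[:,:2].T));a=V[:,1];a=a*np.sign(-a[1])
print('grip',G.mean(0),'z',np.median(X[g][:,2]),'ang',np.degrees(np.arctan2(a[1],a[0])))
fl=(n<.045)&(X[...,2]<.14);print('flange z',np.median(X[fl][:,2]))
d=S[:2]-ctr;print('stud',red.sum(),S,np.degrees(np.arctan2(d[1],d[0])))
br=(n<.05)&(X[...,2]<.14)&(h[...,0]>15)&(h[...,0]<35)&(h[...,1]>130);v,u=np.nonzero(br)
if len(u): B=onplane(c,u.mean(),v.mean(),np.float64(.122));d=B[:2]-ctr;print('brass',len(u),B,np.degrees(np.arctan2(d[1],d[0])))
E
python3 f5.py
```

```text
rim [ 0.5424614  -0.07121923] 0.010920092319423908
grip [ 0.54367119 -0.07063294  0.162     ] z 0.16215251444291245 ang -78.44806725429397
flange z 0.12253018533279869
stud 23 [ 0.55350797 -0.12322562  0.118     ] -78.0081399881373
brass 43 [ 0.55199653 -0.11037327  0.122     ] -76.31325359300887
```

View pics/c5.png

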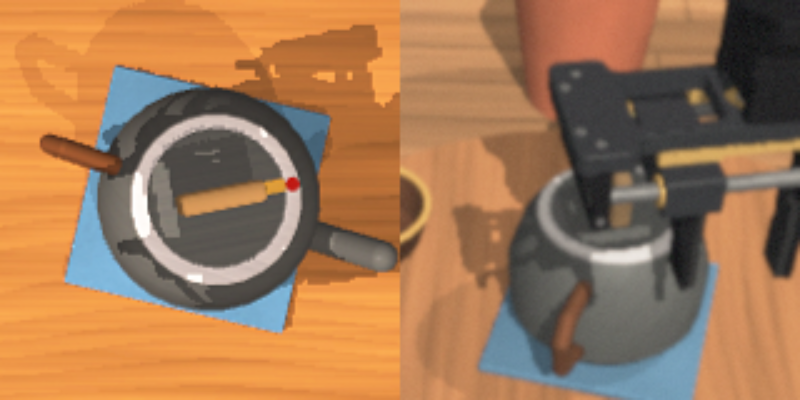

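```bash
python3 -c "
from rig import bot; print(bot.hand_in())"
```

```text
the job is handed in; nothing more can be done
None
```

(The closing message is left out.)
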